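# Start three dish exposures in order

### The arm

A 6-joint arm with a two-finger parallel gripper is mounted at the origin on the work surface. World frame = base frame: x ahead of the robot, y to its left, z up, the work surface at z = 0. Lengths are in m, angles in rad, forces in N, time in s.
With the tool pointing down it reaches from about 0.3 to 0.875 m from the base axis. Payload 6.4 kg.
Tool frame: the origin (TCP) lies midway between the tips of the shut fingers; the grasp point (between the pads) lies 19 mm behind it; z points along the fingers, y is the direction in which the jaws open and shut (so a half turn about z gives the same grasp; the last joint's range is limited). The gripper opens to 85 mm and grips with 20 to 120 N. Pads are 22 mm wide; open, the fingers measure 114 mm over their backs; the gripper's body (76 mm by 85 mm) begins 54 mm behind the grasp point. The pads swing forward as they close: fully open they stand 13 mm farther back than shut.
Start: joints at [-1.314, 0.181, 1.607, -0, 1.354, -0.206], TCP at [0.257, -0.515, 0.231] pointing down, gripper open.
Joint ranges: [-2.99, 2.99], [-0.89, 2.07], [0.3, 2.58], [-1.14, 4.28], [0, 2.63], [-3.12, 3.12]. Speed limits (rad/s): [2.57, 2.57, 3.01, 3.14, 3.14, 3.14].

### API

Orientations are given as a unit quaternion [w, x, y, z].
In Python, from bench import get_obs, camera, hand_in gives the robot as it stands.
- The arm moves only by the tool drive_tool, never from a script. Its argument "deltas" is a list of rows, each a list of 2 entries, a list of its own where there are three numbers: the shift along the world's x, y, z in m, then the turn about the world's z in rad. A call has 1 to 10 rows; each row shifts and turns the pose as measured when the row begins; what a row does not reach is not made up. A row lasts 1/10 s, in which the tool goes at most 50 mm and 8.59 degrees, less where a joint would pass 70% of its speed; a pose out of reach is approached as far as the arm can. A call is refused whole if a number of a shift passes 0.05 or a number of a turn 0.15, either way. A call with a gripper value outside its range is refused whole. "gripper" is the opening, from 0 (shut) to 1 (fully open), set as the call begins (left out, the last holds). The fingers move at their own pace and stop on an object; the grip force is fixed at half the most. Time passes only in rows, so rows that do not move let the fingers close. It gives the time, the measured TCP pose, the force and the opening at its end, in the units of the state.
- get_obs(): the state, without advancing time (a new reading comes with each control period).
- camera(name): name is "scene" or "top" or "wrist"; returns a dict with "frame" (480x640x3 uint8, red, green, blue), "fx", "fy", "cx", "cy" (pixels), "eye" and "attitude" of the camera in the world. Camera axes: x right, y down, z forward; pixel columns grow to the right and rows downward; lengths in m; the calibration is good to about 2 mm. A picture is of the moment at which its call begins. There is no depth.
- hand_in(): hands the job in, once; it reports no verdict.
The state is a dict: "time_s": time; "q": joint angles; "dq": joint speeds; "joint_efforts": joint torques, N m; "eef_pos": TCP position; "eef_rot": TCP orientation; "wrist_force": force on the tool from outside, world axes, zero at the start; "torque": the same for the moment, N m; "opening": opening from 0.0 (shut) to 1.0 (fully open).
Only numpy, scipy, OpenCV 4.12 (cv2) and the standard library are available. Lean on these libraries where they do the work, as an engineer would, in place of code of your own. Each camera call takes 0.05 s, during which the arm holds its last target.

### The job

Start the film exposures in order by tapping the light-box caps with the fingertips: first red, then yellow, then blue, each lightly but all the way down so that it stays down. Leave the white cap up, leave the light-boxes, their dishes and everything else on the bench where they stand, pick nothing up, and finish clear of everything.

Things in the scene. Friction and masses are not known exactly. Their poses are not given: they have to be found in the camera images.
- red_unit: Loose grey dish light-box with the red cap, about 0.9 kg, 140 (own x) x 90 (own y) x 40 mm high, standing on the table on rubber feet. Origin: centre of its underside; own z up. The red cap is on its top at own x = -48 mm, y = 0; a dish stands on its top at about own x = +30 mm.
- red_top (a point): Centre of the top face of the red push-latch cap (disc, 28 mm diameter). When up it is 62 mm above the table and 12 mm above a black 38 mm round collar, whose top is 50 mm above the table; it follows the cap down.
- red_cap (a joint): How far the red cap is pushed into its collar, m: 0 fully up, 0.008 fully down (hard end of travel in the collar). Starts at 0 to 0.0015. It slides straight down against about 2.5 N of friction, has no return spring, and stays where it is left. Past its end of travel the collar itself gives way on a spring as a cushion: it begins to sink at about 3.5 N, at 0.8 N per mm, up to 10 mm, and comes back up on release.
- red_dish: Clear open petri dish with a small gold film sample, 60 mm diameter, 14 mm high, wall 2 mm, 30 g, standing loose on the red light-box. Origin: centre of its underside. Not to be moved.
- yellow_unit: Loose grey dish light-box with the yellow cap, about 0.9 kg, 140 (own x) x 90 (own y) x 40 mm high, standing on the table on rubber feet. Origin: centre of its underside; own z up. The yellow cap is on its top at own x = -48 mm, y = 0; a dish stands on its top at about own x = +30 mm.
- yellow_top (a point): Centre of the top face of the yellow push-latch cap (disc, 28 mm diameter). When up it is 62 mm above the table and 12 mm above a black 38 mm round collar, whose top is 50 mm above the table; it follows the cap down.
- yellow_cap (a joint): How far the yellow cap is pushed into its collar, m: 0 fully up, 0.008 fully down (hard end of travel in the collar). Starts at 0 to 0.0015. It slides straight down against about 2.5 N of friction, has no return spring, and stays where it is left. Past its end of travel the collar itself gives way on a spring as a cushion: it begins to sink at about 3.5 N, at 0.8 N per mm, up to 10 mm, and comes back up on release.
- yellow_dish: Clear open petri dish with a small gold film sample, 60 mm diameter, 14 mm high, wall 2 mm, 30 g, standing loose on the yellow light-box. Origin: centre of its underside. Not to be moved.
- blue_unit: Loose grey dish light-box with the blue cap, about 0.9 kg, 140 (own x) x 90 (own y) x 40 mm high, standing on the table on rubber feet. Origin: centre of its underside; own z up. The blue cap is on its top at own x = -48 mm, y = 0; a dish stands on its top at about own x = +30 mm.
- blue_top (a point): Centre of the top face of the blue push-latch cap (disc, 28 mm diameter). When up it is 62 mm above the table and 12 mm above a black 38 mm round collar, whose top is 50 mm above the table; it follows the cap down.
- blue_cap (a joint): How far the blue cap is pushed into its collar, m: 0 fully up, 0.008 fully down (hard end of travel in the collar). Starts at 0 to 0.0015. It slides straight down against about 2.5 N of friction, has no return spring, and stays where it is left. Past its end of travel the collar itself gives way on a spring as a cushion: it begins to sink at about 3.5 N, at 0.8 N per mm, up to 10 mm, and comes back up on release.
- blue_dish: Clear open petri dish with a small gold film sample, 60 mm diameter, 14 mm high, wall 2 mm, 30 g, standing loose on the blue light-box. Origin: centre of its underside. Not to be moved.
- white_unit: Loose grey dish light-box with the white cap, about 0.9 kg, 140 (own x) x 90 (own y) x 40 mm high, standing on the table on rubber feet. Origin: centre of its underside; own z up. The white cap is on its top at own x = -48 mm, y = 0; a dish stands on its top at about own x = +30 mm. It is the spare and must be left alone.
- white_top (a point): Centre of the top face of the white push-latch cap (disc, 28 mm diameter). When up it is 62 mm above the table and 12 mm above a black 38 mm round collar, whose top is 50 mm above the table; it follows the cap down.
- white_cap (a joint): How far the white cap is pushed into its collar, m: 0 fully up, 0.008 fully down (hard end of travel in the collar). Starts at 0 to 0.0015. It slides straight down against about 2.5 N of friction, has no return spring, and stays where it is left. Past its end of travel the collar itself gives way on a spring as a cushion: it begins to sink at about 3.5 N, at 0.8 N per mm, up to 10 mm, and comes back up on release.
- white_dish: Clear open petri dish with a small gold film sample, 60 mm diameter, 14 mm high, wall 2 mm, 30 g, standing loose on the white light-box. Origin: centre of its underside. Not to be moved.
- jar: Amber jar with black cap, 48 mm diameter, 75 mm high, on the table beyond the light-boxes. Origin: centre of its underside. Bystander.
- tape: Blue tape dispenser, 60 (own x) x 130 (own y) x 75 mm high, on the table beyond the light-boxes. Origin: centre of its underside. Bystander.
- tweezers: Steel tweezers lying flat, 140 mm long along own x, 7 mm high, on the table beyond the light-boxes. Origin: on the table under their middle. Bystander.
Mind the look-alikes: they are no part of the job. What is shaped like the red_unit but pink is not meant. What is shaped like the blue_unit but turquoise is not meant.

How it is judged:
On the way, in this order (a step that is already met when the one before it is completed fails the run):
1. the red cap is down while yellow and blue are still up (value of joint red_cap above 0.006 m and value of joint each of yellow_cap, blue_cap below 0.003 m), for 0.1 s.
2. the yellow cap is down too while blue is still up (value of joint each of red_cap, yellow_cap above 0.006 m and value of joint blue_cap below 0.003 m), for 0.1 s.
3. the blue cap is down too (value of joint each of red_cap, yellow_cap, blue_cap above 0.006 m), for 0.1 s.
At the end, for the whole second after the job is handed in: Red, yellow and blue caps are more than 6 mm down of their 8 mm, the white cap is less than 3 mm down, every light-box, dish, jar, tape dispenser and pair of tweezers is upright or lying as before, at rest and within 20 mm of where it began (all of step 3 and value of joint white_cap below 0.003 m and distance of each of red_unit, yellow_unit, blue_unit, white_unit, red_dish, yellow_dish, blue_dish, white_dish, jar, tape, tweezers from where it was at the start of the episode below 0.02 m and linear speed of each of red_unit, yellow_unit, blue_unit, white_unit, red_dish, yellow_dish, blue_dish, white_dish, jar, tape, tweezers below 0.02 m/s and angle between each of red_unit, yellow_unit, blue_unit, white_unit's own z axis and vertical below 0.05 rad and angle between each of red_dish, yellow_dish, blue_dish, white_dish's own z axis and vertical below 0.1 rad); the robot touches nothing.
It fails at once if a light-box is touched with more than 15 N (contact force between any of the fingers, the arm and red_unit above 15 N or contact force between any of the fingers, the arm and yellow_unit above 15 N or contact force between any of the fingers, the arm and blue_unit above 15 N or contact force between any of the fingers, the arm and white_unit above 15 N).
It fails at once if a light-box is lifted off the table by more than 8 mm, or pushed more than 20 mm from its place (height (world z) of any of red_unit, yellow_unit, blue_unit, white_unit above 0.008 m or distance of any of red_unit, yellow_unit, blue_unit, white_unit from where it was at the start of the episode above 0.02 m).
It fails at once if a dish is lifted or shifted more than 20 mm (distance of any of red_dish, yellow_dish, blue_dish, white_dish from where it was at the start of the episode above 0.02 m).
It fails at once if the white cap is pushed down more than 3 mm (value of joint white_cap above 0.003 m).
It fails at once if the jar, tape dispenser or tweezers are moved more than 20 mm (distance of any of jar, tape, tweezers from where it was at the start of the episode above 0.02 m).
It also fails if it takes over 42 s, if anything falls off the work surface, if the arm or the gripper's body presses on something with over 40 N, if the wrist force passes 120 N, or if a joint passes its speed limit or range.

## Working session

There is one attempt and no reset: what is moved stays moved. The work goes in short steps, Python scripts to look and compute and a tool call to move; the robot and the scene stay as the last step left them, time stands still between calls to the robot, and variables do not carry over. Pictures are saved under pics/ and viewed, and the job is handed in when it is done.

Besides the shell and the picture viewer there is one more tool, called after "Emit:" as name(argument=value, ...), one argument or row to a line, values as JSON. drive_tool: Moves the arm, as the interface text tells. Its arguments: {"type":"object","properties":{"deltas":{"type":"array","items":{"type":"array"}},"gripper":{"type":"number"}},"required":["deltas"]}

```bash
mkdir -p pics
python3 - <<'E'
from bench import get_obs,camera
import cv2,pickle
o=get_obs();print(o)
for n in("scene","top"):
    c=camera(n);pickle.dump(c,open(n+".pkl","wb"))
    cv2.imwrite(f"pics/{n}0.png",c["frame"][:,:,::-1])
    print(n,{k:v for k,v in c.items() if k!="frame"})
E
```

```text
{'time_s': 0.0, 'q': array([-1.31430645e+00,  1.81534342e-01,  1.60799132e+00, -7.54871754e-06,
        1.35378384e+00, -2.06314659e-01]), 'dq': array([-0.00052406, -0.00049469, -0.00045371, -0.0002065 , -0.00028783,
       -0.00040093]), 'joint_efforts': array([ 9.39504457e-05, -4.44881022e+01, -3.51335299e+01, -3.56236369e-04,
        9.07746231e-03,  1.01372282e-05]), 'eef_pos': array([ 0.25658038, -0.51397651,  0.23039597]), 'eef_rot': array([-8.58063612e-04,  9.73345207e-01,  2.29343348e-01, -2.52175726e-05]), 'wrist_force': array([ 0.80715513, -0.38496414, -0.35605695]), 'torque': array([-0.01513237,  0.06616136, -0.02792523]), 'opening': 1.0031555134818237}
scene {'fx': 515.1306274622226, 'fy': 515.1306274622226, 'cx': 312.72082159445614, 'cy': 237.34899709581782, 'eye': array([0.93646236, 0.21515768, 0.80066719]), 'attitude': array([-0.12963117,  0.5094577 ,  0.82136866, -0.22136426])}
top {'fx': 576.2175644834604, 'fy': 576.2175644834604, 'cx': 320.41370260741013, 'cy': 247.5414132703823, 'eye': array([ 0.46261574, -0.00217715,  1.19251391]), 'attitude': array([ 0.02742757, -0.70289198,  0.71025106, -0.02709299])}
```

View pics/top0.png

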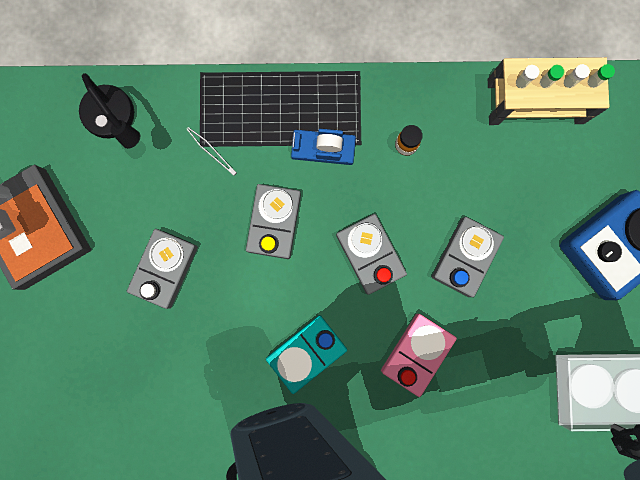

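View pics/scene0.png

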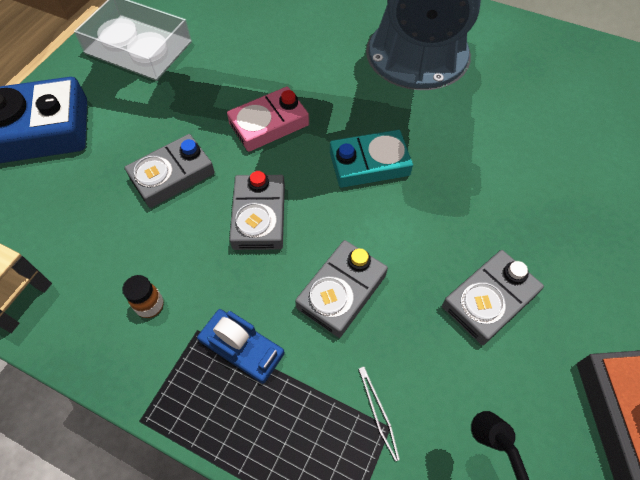

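Top view: candidates for red are the grey unit at (384,275) and the pink look-alike at (407,377). For blue they are the grey unit at (460,278) and the turquoise look-alike at (325,340). Yellow is at (268,243) and white at (149,290). I choose the grey boxes.

```bash
cat > h.py <<'E'
import numpy as np,cv2
from scipy.spatial.transform import Rotation as R
def ray(c,u,v):
    w,x,y,z=c["attitude"];r=R.from_quat([x,y,z,w])
    return c["eye"],r.apply([(u-c["cx"])/c["fx"],(v-c["cy"])/c["fy"],1])
def atz(c,u,v,z):
    e,d=ray(c,u,v);return e+d*(z-e[2])/d[2]
def tri(obs):
    A=0;b=0
    for c,u,v in obs:
        e,d=ray(c,u,v);d=d/np.linalg.norm(d);P=np.eye(3)-np.outer(d,d);A=A+P;b=b+P@e
    return np.linalg.solve(A,b)
def blob(c,col,near,rad=18):
    hsv=cv2.cvtColor(c["frame"],cv2.COLOR_RGB2HSV)
    rng={"red":[((0,150,90),(8,255,255)),((172,150,90),(180,255,255))],"yellow":[((24,150,100),(34,255,255))],"blue":[((100,150,80),(125,255,255))],"white":[((0,0,190),(180,40,255))]}[col]
    m=sum(cv2.inRange(hsv,np.array(a),np.array(b)) for a,b in rng)
    k=np.zeros_like(m);cv2.circle(k,near,rad,255,-1);m=m&k
    # top face = bright part
    v=hsv[...,2];t=np.percentile(v[m>0],70)*0.85;mt=((m>0)&(v>t)).astype(np.uint8)
    cs,_=cv2.findContours(mt,cv2.RETR_EXTERNAL,cv2.CHAIN_APPROX_NONE)
    q=max(cs,key=cv2.contourArea)
    (x,y),s,a=cv2.fitEllipse(cv2.convexHull(q)) 
    return x,y,s
E
python3 - <<'E'
import pickle
from h import *
T=pickle.load(open("top.pkl","rb"));S=pickle.load(open("scene.pkl","rb"))
np.set_printoptions(precision=4,suppress=True)
for col,t,s in[("red",(384,275),(258,180)),("yellow",(268,243),(360,258)),("blue",(460,278),(189,149)),("white",(149,290),(517,270))]:
    a=blob(T,col,t);b=blob(S,col,s)
    print(col,a,b,"\n top",atz(T,*a[:2],.062),"scene",atz(S,*b[:2],.062),"tri",tri([(T,*a[:2]),(S,*b[:2])]))
im=T["frame"][170:410,230:520,::-1]
cv2.imwrite("pics/crop0.png",cv2.resize(im,None,fx=2.5,fy=2.5,interpolation=cv2.INTER_CUBIC))
for n,u,v in[("jar",409,138),("pink",407,377),("turq",325,340)]: print(n,atz(T,u,v,.06))
E
```

```text
red (383.58447265625, 274.54986572265625, (13.116219520568848, 13.337861061096191)) (257.0711364746094, 176.79208374023438, (11.807838439941406, 14.522964477539062)) 
 top [ 0.4956 -0.1254  0.062 ] scene [ 0.4964 -0.1257  0.062 ] tri [ 0.4958 -0.1258  0.0612]
yellow (267.6590270996094, 243.1345672607422, (13.189908981323242, 13.433964729309082)) (359.2947998046875, 255.60897827148438, (14.125603675842285, 16.199539184570312)) 
 top [0.5598 0.1017 0.062 ] scene [0.5607 0.101  0.062 ] tri [0.56   0.1013 0.0612]
blue (461.0074768066406, 277.24871826171875, (12.99645709991455, 13.083566665649414)) (187.5089111328125, 144.50685119628906, (10.40056324005127, 13.52039909362793)) 
 top [ 0.4887 -0.277   0.062 ] scene [ 0.4888 -0.2779  0.062 ] tri [ 0.4889 -0.2772  0.0625]
white (146.98822021484375, 290.205810546875, (13.18147087097168, 13.707944869995117)) (518.606689453125, 268.38507080078125, (14.238794326782227, 17.654346466064453)) 
 top [0.4698 0.3382 0.062 ] scene [0.4701 0.337  0.062 ] tri [0.4699 0.3375 0.0621]
jar [ 0.7681 -0.1816  0.06  ]
pink [ 0.2968 -0.1672  0.06  ]
turq [ 0.3695 -0.0092  0.06  ]
```

View pics/crop0.png

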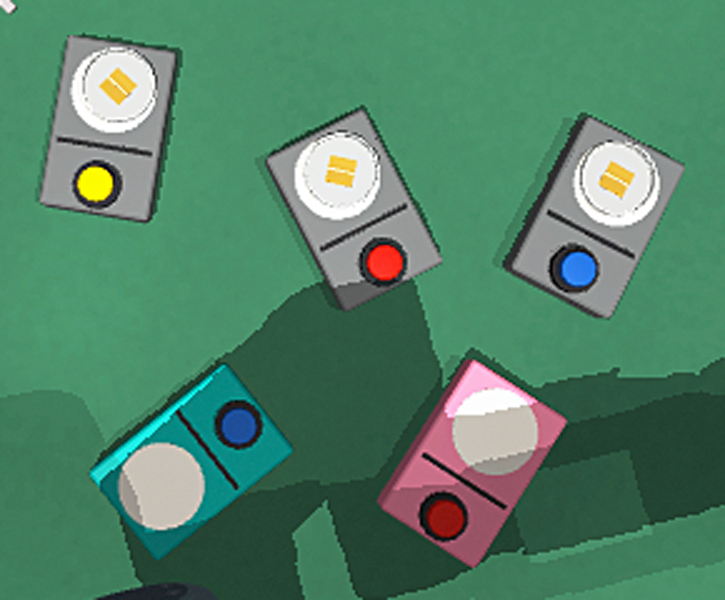

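The close crop confirms the choice: the red cap at crop (384,262), yellow at (97,184) and blue at (576,269) all sit on grey boxes with gold-sample dishes. Both cameras agree to about 1 mm, and the triangulated heights are about 62 mm. I'll shut the fingers and travel high.

Emit:
drive_tool(
  deltas=[
    [[0.024, 0.039, 0], 0],
    [[0.024, 0.039, 0], 0],
    [[0.024, 0.039, 0], 0],
    [[0.024, 0.039, 0], 0],
    [[0.024, 0.039, 0], 0],
    [[0.024, 0.039, 0], 0],
    [[0.024, 0.039, 0], 0],
    [[0.024, 0.039, 0], 0],
    [[0.024, 0.039, 0], 0],
    [[0.02, 0.03, 0], 0],
  ],
  gripper=0,
)

```text
time_s: 1.1
eef_pos: [0.4937, -0.12, 0.2266]
eef_rot: [-0.003, 0.975, 0.224, -0.001]
wrist_force: [1.1, -1.0, -0.4]
opening: 0.003
```

Emit:
drive_tool(
  deltas=[
    [[0.002, -0.005, -0.03], 0],
    [[0, 0, -0.03], 0],
    [[0, 0, -0.03], 0],
    [[0, 0, -0.03], 0],
    [[0, 0, -0.015], 0],
    [[0, 0, 0], 0],
  ],
)

```text
time_s: 1.7
eef_pos: [0.4974, -0.1176, 0.0868]
eef_rot: [-0.003, 0.973, 0.229, -0.0]
wrist_force: [0.0, 0.0, 0.2]
opening: 0.003
```

Emit:
drive_tool(
  deltas=[
    [[-0.001, -0.008, -0.006], 0],
    [[0, 0, -0.006], 0],
    [[0, 0, 0], 0],
  ],
)

```text
time_s: 2.0
eef_pos: [0.4969, -0.1269, 0.0752]
eef_rot: [-0.003, 0.973, 0.229, 0.0]
wrist_force: [0.1, -0.9, -0.6]
opening: 0.001
```

Run:
```python
from bench import get_obs,camera
import cv2
print(get_obs()["eef_pos"],get_obs()["wrist_force"])
t=camera("top")["frame"][200:340,300:480,::-1];s=camera("scene")["frame"][120:260,180:360,::-1]
cv2.imwrite("pics/pre_red.png",cv2.resize(cv2.hconcat([t,s]),None,fx=2.2,fy=2.2,interpolation=cv2.INTER_CUBIC))
```

```text
[ 0.49694846 -0.12687403  0.07524463] [ 0.09377765 -0.89321807 -0.58160508]
```

View pics/pre_red.png

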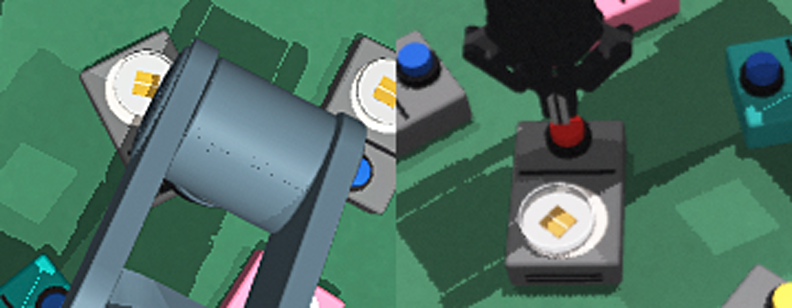

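The scene half of the picture shows the shut fingertips just above the red cap, at (562,125) in the crop. The other caps and the dish are clear. Pressing slowly now.

Emit:
drive_tool(
  deltas=[
    [[0, 0.001, -0.005], 0],
    [[0, 0, -0.004], 0],
    [[0, 0, -0.003], 0],
    [[0, 0, -0.003], 0],
    [[0, 0, 0], 0],
  ],
)

```text
time_s: 2.6
eef_pos: [0.4987, -0.1263, 0.0614]
eef_rot: [-0.001, 0.973, 0.23, 0.002]
wrist_force: [-0.2, -0.3, 1.0]
opening: -0.001
```

Emit:
drive_tool(
  deltas=[
    [[-0.002, 0, -0.003], 0],
    [[0, 0, -0.003], 0],
    [[0, 0, -0.003], 0],
    [[0, 0, 0], 0],
  ],
)

```text
time_s: 3.0
eef_pos: [0.4975, -0.1266, 0.0527]
eef_rot: [-0.0, 0.973, 0.23, 0.003]
wrist_force: [-0.1, 0.4, 3.6]
opening: -0.0
```

Emit:
drive_tool(
  deltas=[
    [[0, 0, -0.002], 0],
    [[0, 0, 0], 0],
  ],
)

```text
time_s: 3.2
eef_pos: [0.4975, -0.1266, 0.051]
eef_rot: [-0.001, 0.973, 0.23, 0.003]
wrist_force: [-1.2, 0.6, 5.3]
opening: -0.0
```

The force rises with the cushion (5.3 N at z = 51 mm), so the cap has bottomed. Lifting straight up.

Emit:
drive_tool(
  deltas=[
    [[0, 0, -0.001], 0],
    [[0, 0, 0.005], 0],
    [[0, 0, 0.01], 0],
    [[0, 0, 0.02], 0],
    [[0, 0, 0.03], 0],
    [[0, 0, 0.03], 0],
    [[0, 0, 0.03], 0],
    [[0, 0, 0], 0],
  ],
)

```text
time_s: 4.0
eef_pos: [0.4952, -0.1257, 0.1812]
eef_rot: [-0.002, 0.973, 0.23, 0.001]
wrist_force: [0.6, 0.0, 0.6]
opening: 0.003
```

Emit:
drive_tool(
  deltas=[
    [[0.009, 0.032, 0], 0],
    [[0.009, 0.032, 0], 0],
    [[0.009, 0.032, 0], 0],
    [[0.009, 0.032, 0], 0],
    [[0.009, 0.032, 0], 0],
    [[0.009, 0.032, 0], 0],
    [[0.009, 0.033, 0], 0],
    [[0, 0, 0], 0],
  ],
)

```text
time_s: 4.8
eef_pos: [0.5571, 0.1066, 0.1808]
eef_rot: [-0.001, 0.974, 0.227, 0.0]
wrist_force: [-1.1, -0.6, 0.2]
opening: -0.0
```

Run:
```python
from bench import get_obs,camera
import cv2,pickle
from h import *
T=camera("top");S=camera("scene");o=get_obs();print(o["eef_pos"],o["wrist_force"])
s=S["frame"][100:260,170:400,::-1]; s0=pickle.load(open("scene.pkl","rb"))["frame"][100:260,170:400,::-1]
cv2.imwrite("pics/post_red.png",cv2.resize(cv2.hconcat([s0,s]),None,fx=1.7,fy=1.7,interpolation=cv2.INTER_CUBIC))
t0=blob(pickle.load(open("top.pkl","rb")),"red",(384,275));s0=blob(pickle.load(open("scene.pkl","rb")),"red",(258,180))
print(t0,s0);
for f in (lambda:blob(T,"red",(384,275)),lambda:blob(S,"red",(258,182))):
    try: print(f())
    except Exception as e: print("no",e)
```

```text
[0.5564983  0.10370589 0.18054297] [-0.28352786 -0.47060939 -0.39560857]
(383.58447265625, 274.54986572265625, (13.116219520568848, 13.337861061096191)) (257.0711364746094, 176.79208374023438, (11.807838439941406, 14.522964477539062))
(383.16741943359375, 274.6326599121094, (12.723979949951172, 13.09642219543457))
(257.5068359375, 179.1963348388672, (11.475006103515625, 14.52200984954834))
```

View pics/post_red.png

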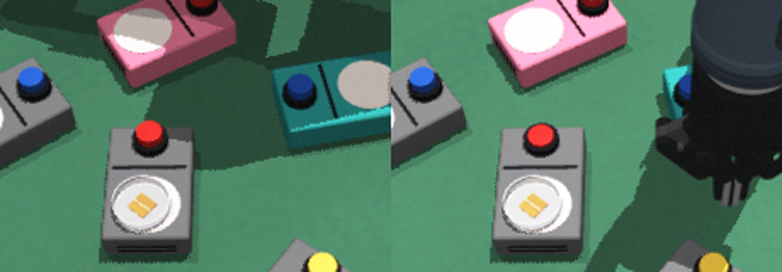

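The red cap is now visibly low in its collar (right half, (540,138)), and the box and dish have not moved. Yellow next.

Emit:
drive_tool(
  deltas=[
    [[0.003, -0.002, -0.03], 0],
    [[0, 0, -0.03], 0],
    [[0, 0, -0.03], 0],
    [[0, 0, -0.012], 0],
    [[0, 0, 0], 0],
  ],
)

```text
time_s: 5.4
eef_pos: [0.5589, 0.0959, 0.0766]
eef_rot: [0.001, 0.975, 0.224, 0.0]
wrist_force: [0.6, -0.3, 0.1]
opening: 0.0
```

Emit:
drive_tool(
  deltas=[
    [[0.001, 0.005, 0], 0],
    [[0, 0, 0], 0],
  ],
)

```text
time_s: 5.6
eef_pos: [0.5609, 0.1, 0.0783]
eef_rot: [0.001, 0.975, 0.223, 0.001]
wrist_force: [0.3, 0.3, 0.3]
opening: -0.002
```

Run:
```python
from bench import get_obs,camera
import cv2
print(get_obs()["eef_pos"])
s=camera("scene")["frame"][190:350,280:460,::-1]
cv2.imwrite("pics/pre_yel.png",cv2.resize(s,None,fx=3,fy=3,interpolation=cv2.INTER_CUBIC))
```

```text
[0.56091174 0.1000134  0.07832008]
```

View pics/pre_yel.png

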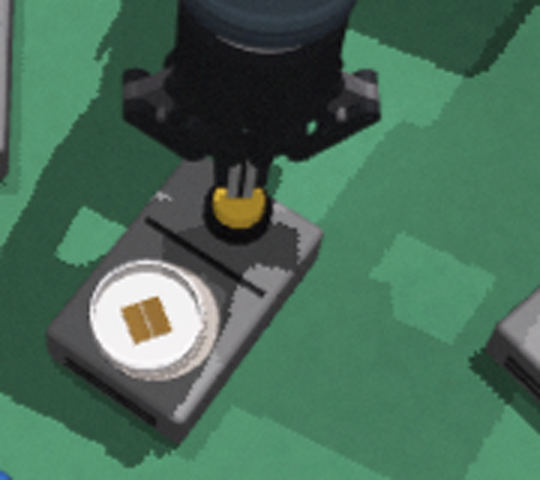

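The shut fingertips stand over the yellow cap at (240,205). Pressing in small steps.

Emit:
drive_tool(
  deltas=[
    [[0, 0, -0.005], 0],
    [[0, 0, -0.005], 0],
    [[0, 0, -0.004], 0],
    [[0, 0, -0.003], 0],
    [[0, 0, 0], 0],
  ],
)

```text
time_s: 6.15
eef_pos: [0.5632, 0.1001, 0.0632]
eef_rot: [0.002, 0.975, 0.224, 0.004]
wrist_force: [-0.5, -0.2, -1.0]
opening: -0.003
```

Emit:
drive_tool(
  deltas=[
    [[-0.003, 0.001, -0.001], 0],
    [[0, 0, -0.003], 0],
    [[0, 0, -0.003], 0],
    [[0, 0, -0.003], 0],
    [[0, 0, 0], 0],
  ],
)

```text
time_s: 6.65
eef_pos: [0.56, 0.1013, 0.0531]
eef_rot: [0.002, 0.975, 0.224, 0.004]
wrist_force: [-1.5, 0.4, 4.4]
opening: -0.0
```

Emit:
drive_tool(
  deltas=[
    [[0, 0, -0.002], 0],
    [[0, 0, -0.001], 0],
    [[0, 0, 0], 0],
  ],
)

```text
time_s: 6.95
eef_pos: [0.5601, 0.1013, 0.0507]
eef_rot: [0.002, 0.975, 0.224, 0.004]
wrist_force: [-2.5, 0.6, 5.7]
opening: 0.001
```

Emit:
drive_tool(
  deltas=[
    [[0, 0, 0.005], 0],
    [[0, 0, 0.01], 0],
    [[0, 0, 0.02], 0],
    [[0, 0, 0.03], 0],
    [[0, 0, 0.03], 0],
    [[0, 0, 0.03], 0],
    [[0, 0, 0], 0],
  ],
)

```text
time_s: 7.65
eef_pos: [0.5591, 0.1012, 0.1814]
eef_rot: [0.002, 0.975, 0.224, 0.003]
wrist_force: [0.2, -0.8, 0.2]
opening: -0.002
```

Emit:
drive_tool(
  deltas=[
    [[-0.008, -0.041, 0], 0],
    [[-0.008, -0.041, 0], 0],
    [[-0.008, -0.041, 0], 0],
    [[-0.008, -0.041, 0], 0],
    [[-0.008, -0.041, 0], 0],
    [[-0.008, -0.041, 0], 0],
    [[-0.008, -0.041, 0], 0],
    [[-0.008, -0.041, 0], 0],
    [[-0.008, -0.041, 0], 0],
    [[0, 0, 0], 0],
  ],
)

```text
time_s: 8.65
eef_pos: [0.4811, -0.279, 0.1813]
eef_rot: [0.002, 0.974, 0.226, 0.005]
wrist_force: [0.4, -0.0, 0.5]
opening: -0.002
```

Run:
```python
from bench import get_obs,camera
import cv2,pickle
from h import *
S=camera("scene");T=camera("top");o=get_obs();print(o["eef_pos"])
S0=pickle.load(open("scene.pkl","rb"));T0=pickle.load(open("top.pkl","rb"))
for c in(S0,S):print(blob(c,"yellow",(360,259)))
for c in(T0,T):print(blob(c,"yellow",(268,243)))
s=S["frame"][210:350,280:460,::-1]; s0=S0["frame"][210:350,280:460,::-1]
cv2.imwrite("pics/post_yel.png",cv2.resize(cv2.hconcat([s0,s]),None,fx=2.2,fy=2.2,interpolation=cv2.INTER_CUBIC))
```

```text
[ 0.48171191 -0.27486658  0.1808018 ]
(359.2947998046875, 255.60897827148438, (14.125603675842285, 16.199539184570312))
(356.42584228515625, 257.9310302734375, (10.050199508666992, 12.742759704589844))
(267.6590270996094, 243.1345672607422, (13.189908981323242, 13.433964729309082))
(268.00421142578125, 243.27072143554688, (12.979405403137207, 13.214334487915039))
```

View pics/post_yel.png

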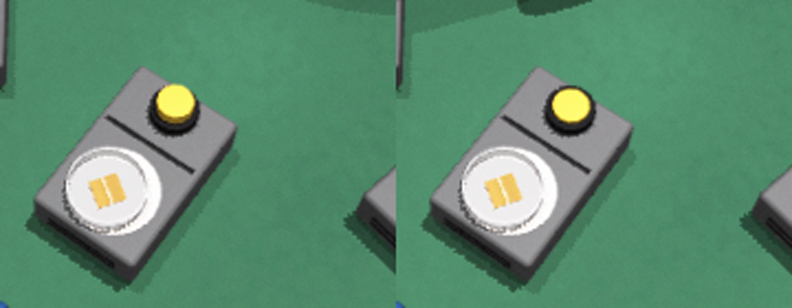

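The yellow cap is down (right half, (571,106)), and its box and dish have not moved. Blue next.

Emit:
drive_tool(
  deltas=[
    [[0.007, -0.002, -0.03], 0],
    [[0, 0, -0.03], 0],
    [[0, 0, -0.03], 0],
    [[0, 0, -0.012], 0],
    [[0, 0, 0], 0],
  ],
)

```text
time_s: 9.25
eef_pos: [0.4908, -0.2701, 0.0766]
eef_rot: [0.0, 0.973, 0.231, 0.006]
wrist_force: [0.2, -0.0, -0.6]
opening: -0.0
```

Emit:
drive_tool(
  deltas=[
    [[-0.002, -0.007, 0], 0],
    [[0, 0, 0], 0],
  ],
)

```text
time_s: 9.45
eef_pos: [0.4899, -0.2767, 0.0783]
eef_rot: [0.001, 0.973, 0.232, 0.007]
wrist_force: [0.1, 0.1, 0.6]
opening: -0.002
```

Run:
```python
from bench import get_obs,camera
import cv2
print(get_obs()["eef_pos"])
s=camera("scene")["frame"][70:230,100:280,::-1]
cv2.imwrite("pics/pre_blue.png",cv2.resize(s,None,fx=3,fy=3,interpolation=cv2.INTER_CUBIC))
```

```text
[ 0.48987968 -0.27673973  0.0783494 ]
```

View pics/pre_blue.png

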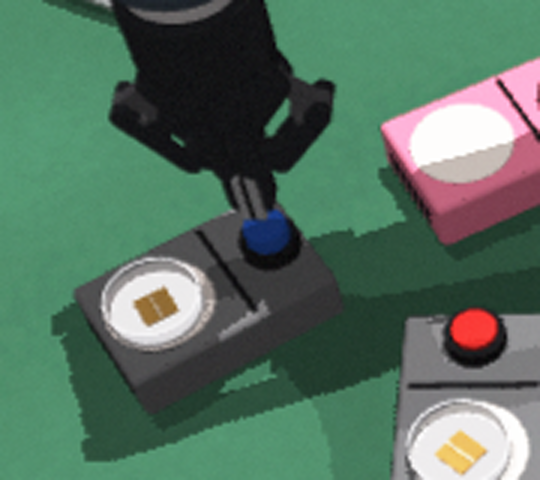

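The fingers point along their own line onto the blue cap at (267,228). Pressing.

Emit:
drive_tool(
  deltas=[
    [[0, 0, -0.005], 0],
    [[0, 0, -0.005], 0],
    [[0, 0, -0.004], 0],
    [[0, 0, -0.003], 0],
    [[0, 0, 0], 0],
  ],
)

```text
time_s: 10.0
eef_pos: [0.4915, -0.2782, 0.0631]
eef_rot: [0.003, 0.973, 0.231, 0.009]
wrist_force: [-0.5, 0.3, 0.6]
opening: -0.001
```

Emit:
drive_tool(
  deltas=[
    [[-0.002, 0.001, -0.001], 0],
    [[0, 0, -0.003], 0],
    [[0, 0, -0.003], 0],
    [[0, 0, -0.003], 0],
    [[0, 0, 0], 0],
  ],
)

```text
time_s: 10.5
eef_pos: [0.4896, -0.2773, 0.0531]
eef_rot: [0.003, 0.973, 0.231, 0.009]
wrist_force: [-1.2, 1.0, 4.0]
opening: 0.002
```

Emit:
drive_tool(
  deltas=[
    [[0, 0, -0.002], 0],
    [[0, 0, -0.001], 0],
    [[0, 0, 0], 0],
  ],
)

```text
time_s: 10.8
eef_pos: [0.4896, -0.2773, 0.0507]
eef_rot: [0.003, 0.973, 0.231, 0.009]
wrist_force: [-1.6, 1.1, 6.5]
opening: -0.002
```

Emit:
drive_tool(
  deltas=[
    [[0, 0, 0.005], 0],
    [[0, 0, 0.01], 0],
    [[0, 0, 0.02], 0],
    [[0, 0, 0.03], 0],
    [[0, 0, 0.03], 0],
    [[0, 0, 0.03], 0],
    [[0, 0, 0.03], 0],
    [[-0.02, -0.04, 0], 0],
    [[-0.02, -0.04, 0], 0],
    [[-0.02, -0.04, 0], 0],
  ],
)

```text
time_s: 11.8
eef_pos: [0.4299, -0.3945, 0.2165]
eef_rot: [0.005, 0.972, 0.236, 0.01]
wrist_force: [0.7, -1.5, -0.9]
opening: -0.002
```

Emit:
drive_tool(
  deltas=[
    [[-0.03, -0.04, 0], 0],
    [[-0.03, -0.04, 0], 0],
    [[-0.03, -0.04, 0], 0],
    [[0, 0, 0], 0],
    [[0, 0, 0], 0],
  ],
)

```text
time_s: 12.3
eef_pos: [0.3346, -0.5206, 0.2194]
eef_rot: [0.007, 0.972, 0.234, 0.01]
wrist_force: [-0.0, 1.2, 0.1]
opening: 0.003
```

Run:
```python
from bench import get_obs,camera
import cv2,pickle
from h import *
S=camera("scene");T=camera("top");o=get_obs();print(o["eef_pos"],o["wrist_force"],abs(o["dq"]).max())
S0=pickle.load(open("scene.pkl","rb"));T0=pickle.load(open("top.pkl","rb"))
for col,t,s in[("red",(384,275),(258,181)),("yellow",(268,243),(360,259)),("blue",(460,278),(189,149)),("white",(149,290),(517,270))]:
    for c in(S0,S):print(col,np.round(blob(c,col,s)[:2],1),end=" ")
    for c in(T0,T):print(np.round(blob(c,col,t)[:2],1),end=" ")
    print()
s=S["frame"][:,:,::-1];
cv2.imwrite("pics/end.png",s)
cv2.imwrite("pics/endtop.png",T["frame"][:,:,::-1])
```

```text
[ 0.33550097 -0.51980682  0.21937334] [0.65890095 0.06301313 0.45585375] 0.025950208293307284
red [257.1 176.8] red [256.9 180.2] [383.6 274.5] [383.7 276. ] 
yellow [359.3 255.6] yellow [359.1 257.4] [267.7 243.1] [268.1 243.2] 
blue [187.5 144.5] blue [188.5 147.4] [461.  277.2] [460.  277.4] 
white [518.6 268.4] white [518.6 268.4] [147.  290.2] [147.  290.2]
```

View pics/end.png

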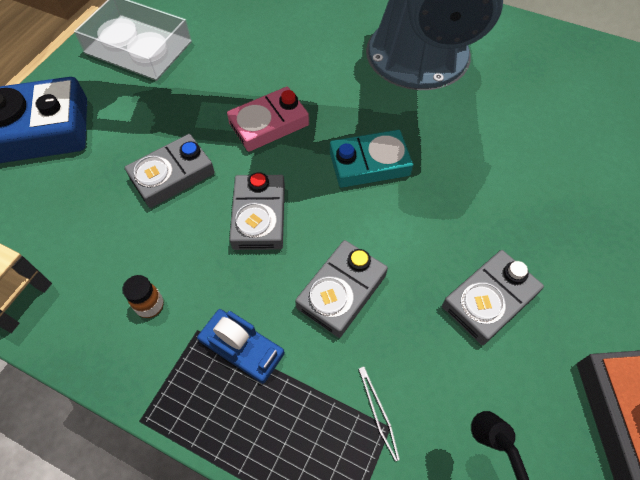

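View pics/endtop.png

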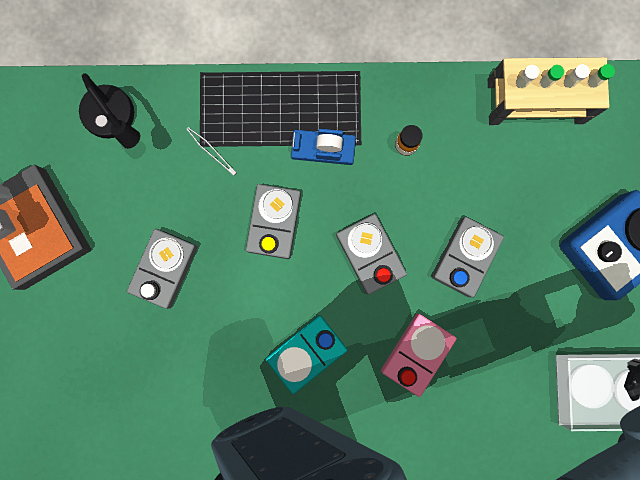

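Both pictures show red (258,181), yellow (360,259) and blue (189,150) low in their collars and white (517,269) still up. Everything stands where it began, and the gripper is clear at z = 0.22 m.

```bash
python3 -c "
from bench import hand_in
print(hand_in())"
```

```text
the job is handed in; nothing more can be done
None
```

I tapped the red, yellow and blue caps in that order with the shut fingertips, then moved the arm clear and handed the job in at about 12.4 s of the 42 s allowed; no verdict was reported.

- **Presses:** each cap was pushed past its end of travel into the cushion. The tool reached 50–51 mm above the table, and the highest force I read was 6.5 N, against the 15 N limit. I only saw the force at the end of each move, not continuously.
- **Caps:** in the final pictures all three caps sit low in their collars. Their tops shifted 2–3.5 pixels in the scene view, about what I'd expect from 8 mm of travel. The white cap did not move at all.
- **Surroundings:** by eye, the light-boxes, dishes, jar, tape dispenser and tweezers are where they began. I did not measure each one. Wrist force was back to noise level.
- **Disagreement:** the top view gave a 1.5-pixel shift for the red cap and 1 pixel for the blue. I put this down to changed shadows on the caps, because the boxes themselves showed no movement.

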